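# Gauge a mould's pin bore and fit the matching registration pin

## Task

Take the depth rod from its stand and gently lower it to the bottom of the bore in the middle one of the three plaster blocks on the mould to find how deep it is, then put the rod back upright in its stand. From the rack take only the one brass pin that will stand 25 mm proud of that block when it rests on the bottom, and lower it gently fully home in the middle bore without dropping or forcing it. Leave the other two pins in the rack and do not disturb the other things on the bench.

Things in the scene. Friction and masses are not known exactly. Their poses are not given: they have to be found in the camera images.
- mould: Brown board with a grey resin jacket (a sculpted face half, up to 80 mm high) on its far side and a row of three pale plaster blocks, 80 mm apart along its y axis, on its near side. Fixed. Origin on the table under the middle block; x points from the blocks to the jacket, y along the row, z up.
- bore (a point): Centre of the mouth of the bore in the middle block of the row, on its top face 74 mm above the table. Bore 17.5 mm in diameter, vertical, blind, 28, 40 or 52 mm deep (has to be measured); rigid flat bottom. The plaster chips above 30 N, so feel for contact at 20 mm/s or slower.
- block_r: One of three outwardly identical plaster blocks, 54 x 54 x 64 mm high, on the mould board (tops 74 mm above the table). Blind bore, 17.5 mm diameter, 2 mm chamfer, in the middle of its top; the three bores are 28, 40 and 52 mm deep, which has which is not told. Brittle: chips if a rod or pin presses it with over 30 N. Origin at the centre of its underside, z up. Fixed.
- block_s: One of three outwardly identical plaster blocks, 54 x 54 x 64 mm high, on the mould board (tops 74 mm above the table). Blind bore, 17.5 mm diameter, 2 mm chamfer, in the middle of its top; the three bores are 28, 40 and 52 mm deep, which has which is not told. Brittle: chips if a rod or pin presses it with over 30 N. Origin at the centre of its underside, z up. Fixed.
- block_t: One of three outwardly identical plaster blocks, 54 x 54 x 64 mm high, on the mould board (tops 74 mm above the table). Blind bore, 17.5 mm diameter, 2 mm chamfer, in the middle of its top; the three bores are 28, 40 and 52 mm deep, which has which is not told. Brittle: chips if a rod or pin presses it with over 30 N. Origin at the centre of its underside, z up. Fixed.
- rack: Pale wooden rack, 190 x 52 mm, 25 mm high, fixed, with three upright holes (18.5 mm diameter, 15 mm deep, 65 mm apart along its x axis) in which the three pins stand, their feet 10 mm above the table. Origin at the centre of its underside, x along the row.
- pin_short: Plain headless brass dowel pin, 16 mm diameter, 53 mm long, chamfered foot, standing upright in one of the rack's three holes (which one varies). Origin at the centre of its lower end, z along the pin to its top. About 0.1 kg.
- pin_medium: Plain headless brass dowel pin, 16 mm diameter, 65 mm long, chamfered foot, standing upright in one of the rack's three holes (which one varies). Origin at the centre of its lower end, z along the pin to its top. About 0.1 kg.
- pin_long: Plain headless brass dowel pin, 16 mm diameter, 77 mm long, chamfered foot, standing upright in one of the rack's three holes (which one varies). Origin at the centre of its lower end, z along the pin to its top. About 0.1 kg.
- stand: Dark wooden block, 70 x 70 mm, 45 mm high, fixed, with one upright hole in the middle (12 mm diameter, 35 mm deep, 3 mm chamfer) that holds the depth rod. Origin at the centre of its underside.
- rod: Depth rod, 150 mm long: steel shaft of 10 mm diameter, 112 mm long with a chamfered foot, and a round black grip of 22 mm diameter on its upper 38 mm. 0.12 kg. Stands upright in the stand, foot 10 mm above the table. Origin at the centre of its foot, z along the rod to the grip.
- cup: White mixing cup, 76 mm wide, 85 mm high, a bystander. Origin at the centre of its underside.
- jar: Grey jar, 60 mm wide, 75 mm high, a bystander. Origin at the centre of its underside.
- brush: Brush lying flat, 190 mm long, a bystander.
- spatula: Spatula lying flat, 170 mm long, a bystander.
- mallet: Hammer lying flat, 260 mm long, a bystander.
- tape: Roll of paper tape lying flat, 96 mm wide, 25 mm high, a bystander.
There are look-alikes about, which are no part of the job. Several things look just like the stand: the one meant starts nearest to the robot's base.

How it is judged (in metres and radians):
On the way:
1. the rod's foot rests on the bottom of the middle bore (horizontal distance between rod and bore below 0.008 m and linear speed of rod below 0.01 m/s and (contact force between rod and block_r above 1 N or contact force between rod and block_s above 1 N or contact force between rod and block_t above 1 N) and (z of rod in the frame of bore between -0.031 and -0.025 m or z of rod in the frame of bore between -0.043 and -0.037 m or z of rod in the frame of bore between -0.055 and -0.049 m)), for 0.1 s.
At the end, for the whole second after the job is handed in: One pin stands in the middle bore exactly 25 mm proud (within 3 mm), foot within 4 mm of the axis, within 7 degrees of upright, at rest. The rod stands in its stand: foot within 8 mm of the axis, at most 16 mm above the table, within 8 degrees of upright, at rest (((horizontal distance between pin_short and bore below 0.004 m and z of pin_short in the frame of bore between -0.031 and -0.025 m and angle between pin_short's own z axis and vertical below 0.12 rad and linear speed of pin_short below 0.02 m/s) or (horizontal distance between pin_medium and bore below 0.004 m and z of pin_medium in the frame of bore between -0.043 and -0.037 m and angle between pin_medium's own z axis and vertical below 0.12 rad and linear speed of pin_medium below 0.02 m/s) or (horizontal distance between pin_long and bore below 0.004 m and z of pin_long in the frame of bore between -0.055 and -0.049 m and angle between pin_long's own z axis and vertical below 0.12 rad and linear speed of pin_long below 0.02 m/s)) and horizontal distance between rod and stand below 0.008 m and z of rod in the frame of stand below 0.016 m and angle between rod's own z axis and vertical below 0.15 rad and linear speed of rod below 0.02 m/s); the robot touches nothing.
It fails at once if the rod is pressed on a plaster block with more than 30 N (contact force between rod and block_r above 30 N or contact force between rod and block_s above 30 N or contact force between rod and block_t above 30 N).
It fails at once if a pin is pressed on a plaster block with more than 30 N (contact force between any of pin_short, pin_medium, pin_long and block_r above 30 N or contact force between any of pin_short, pin_medium, pin_long and block_s above 30 N or contact force between any of pin_short, pin_medium, pin_long and block_t above 30 N).
It fails at once if a pin is dropped into the bore (faster than 0.4 m/s inside it) ((linear speed of pin_short above 0.4 m/s and horizontal distance between pin_short and bore below 0.01 m and z of pin_short in the frame of bore below 0 m) or (linear speed of pin_medium above 0.4 m/s and horizontal distance between pin_medium and bore below 0.01 m and z of pin_medium in the frame of bore below 0 m) or (linear speed of pin_long above 0.4 m/s and horizontal distance between pin_long and bore below 0.01 m and z of pin_long in the frame of bore below 0 m)).
It fails at once if a second pin is moved more than 30 mm (only one may be taken) (distance of each of pin_short, pin_medium from where it was at the start of the episode above 0.03 m or distance of each of pin_short, pin_long from where it was at the start of the episode above 0.03 m or distance of each of pin_medium, pin_long from where it was at the start of the episode above 0.03 m).
It fails at once if a bystander is moved more than 30 mm (distance of any of cup, jar, brush, spatula, mallet, tape from where it was at the start of the episode above 0.03 m).
It also fails if it takes over 72 s, if anything falls off the work surface, if the arm or the gripper's body presses on something with over 40 N, if the wrist force passes 120 N, or if a joint passes its speed limit or range.

## Robot

A 6-joint arm with a two-finger parallel gripper is mounted at the origin on the work surface. World frame = base frame: x ahead of the robot, y to its left, z up, the work surface at z = 0. Lengths are in mm, angles in rad, forces in N, time in s.
With the tool pointing down it reaches from about 300 to 775 mm from the base axis. Payload 14.6 kg.
Tool frame: the origin (TCP) lies at the very end of the fingers, on their centre line; the grasp point (between the pads) lies 19 mm behind it; z points along the fingers, y is the line along which they close (so a half turn about z gives the same grasp; the last joint's range is limited). The gripper opens to 94 mm and grips with 3 to 60 N. Pads are 16 mm wide; open, the fingers measure 119 mm over their backs; the gripper's body (75 mm by 177 mm) begins 78 mm behind the grasp point.
Start: joints at [1.093, 0.3, 1.521, -0, 1.321, -0.067], TCP at [219.635, 504.232, 180.046] pointing down, gripper open.
Joint ranges: [-3.03, 3.03], [-0.79, 2.21], [0.23, 2.52], [-1.04, 4.18], [0, 3.07], [-2.55, 2.55]. Speed limits (rad/s): [2.22, 2.22, 2.57, 3.14, 3.14, 3.14].

## Interface

Orientations are given as [roll, pitch, yaw] about the fixed x, y, z axes, in that order (R = Rz(yaw) Ry(pitch) Rx(roll)).
In Python, from cell import manip, camera, get_calibration gives the robot as it stands. The module is installed in compiled form; this text tells all that it offers.
- The arm moves only by the tool jog_arm, never from a script. Its argument "plan" is one flat list of numbers, 6 for each row, row after row: the shift along the world's x, y, z in m, then the turn, a rotation vector about the world's x, y, z in degrees. A call has 1 to 20 rows; each row is the pose to reach, as a shift and turn from the pose commanded when the call began; what a row does not reach only later rows make up. A row lasts 1/10 s, in which the tool goes at most 50 mm and 8.59 degrees, less where a joint would pass 70% of its speed; a pose out of reach is approached as far as the arm can. A call with a gripper value outside its range is refused whole. "claw" is the finger opening in m, from 0 to 0.094, set as the call begins (left out, the last holds). The fingers move at their own pace and stop on an object; "force" is the grip in N (left out, the last holds). Time passes only in rows, so rows that repeat a pose let the fingers close. It gives the time, the measured TCP pose, the force, the opening and the grip force at its end, in the units of the state.
- manip.read_state(): the state, without advancing time (a new reading comes with each control period).
- camera(name): name is "scene" or "top" or "wrist"; returns (picture, depth): 480x640x3 uint8, red, green, blue; 480x640 float32, mm along the optical axis (not along the pixel's ray), 0 where there is no reading.
- get_calibration(name): a dict with "fx", "fy", "cx", "cy" (pixels), "origin" and "attitude" of the camera in the world. Camera axes: x right, y down, z forward; pixel columns grow to the right and rows downward; lengths in mm; the calibration is good to about 2 mm. A picture is of the moment at which its call begins: read the wrist's pose just before it. get_calibration takes no time and is no camera call; for the wrist camera it gives the pose at the moment of the call.
- manip.sign_off(): hands the job in; it is judged then, once.
The state is a dict: "clock": time; "joints": joint angles; "qd": joint speeds; "effort": joint torques, N m; "eef_pos": TCP position; "eef_rot": TCP orientation; "wrist_force": force on the tool from outside, world axes, zero at the start; "moment": the same for the moment, N m; "finger_gap": finger opening in mm; "finger_force": force on a finger pad.
Only numpy, scipy, OpenCV 4.12 (cv2) and the standard library are available. Lean on these libraries where they do the work, as an engineer would, in place of code of your own. Each camera call takes 0.05 s, during which the arm holds its last target. There are 200 camera calls.

## Working session

There is one attempt and no reset: what is moved stays moved. The work goes in short steps, Python scripts to look and compute and a tool call to move; the robot and the scene stay as the last step left them, time stands still between calls to the robot, and variables do not carry over. Pictures are saved under pics/ and viewed, at most 10 in all, crops included, and the job is handed in when it is done.

Besides the shell and the picture viewer there is one more tool, called after "Request:" by a JSON object that holds its "method" and its "body". jog_arm: Moves the arm, as the interface text tells. Its arguments: {"type":"object","properties":{"plan":{"type":"array"},"claw":{"type":"number"},"force":{"type":"number"}},"required":["plan"]}

```bash
mkdir -p pics; cat > h.py <<'E'
import numpy as np, cv2
from cell import manip, camera, get_calibration
from scipy.spatial.transform import Rotation as R
def att(c):
    a=np.array(c["attitude"],float)
    return a if a.shape==(3,3) else R.from_euler('xyz',a).as_matrix()
def snap(name,fn):
    c=get_calibration(name); p,d=camera(name)
    cv2.imwrite(f'pics/{fn}.png',p[:,:,::-1]); np.savez(f'pics/{fn}.npz',p=p,d=d,o=c["origin"],A=att(c),k=[c["fx"],c["fy"],c["cx"],c["cy"]])
def load(fn): return np.load(f'pics/{fn}.npz')
def cloud(s):
    fx,fy,cx,cy=s['k'];d=s['d'];v,u=np.mgrid[:480,:640]
    P=np.stack([(u-cx)/fx*d,(v-cy)/fy*d,d],-1)
    return P@s['A'].T+s['o']
def onplane(s,u,v,z):
    fx,fy,cx,cy=s['k'];r=s['A']@np.array([(u-cx)/fx,(v-cy)/fy,1]);o=s['o']
    return o+r*(z-o[2])/r[2]
E
python3 - <<'E'
from h import *
print(manip.read_state())
for n in("top","scene"):
    c=get_calibration(n);print(c);snap(n,n+'0')
E
```

```text
{'clock': 0.0, 'joints': array([ 1.09337651e+00,  3.00457744e-01,  1.52159860e+00,  9.09719794e-06,
        1.32071057e+00, -6.65885376e-02]), 'qd': array([ 5.31775958e-04,  1.07078259e-03, -5.15348914e-04, -6.07910505e-04,
       -8.73591113e-05, -8.66273378e-04]), 'effort': array([-1.48707895e-03, -5.31819069e+01, -3.52727044e+01,  7.07728160e-02,
        2.44903058e-02, -1.03759503e-04]), 'eef_pos': array([219.50945236, 503.96691529, 179.48626961]), 'eef_rot': array([-3.14042158e+00, -8.69266368e-05,  2.73075907e+00]), 'wrist_force': array([-0.61035452, -0.34385733,  0.22197622]), 'moment': array([-0.00610107, -0.0334912 ,  0.05762585]), 'finger_force': 0.0, 'finger_gap': 93.70358324733344}
{'fx': 616.5681250918092, 'fy': 616.5681250918092, 'cx': 318.91297367399926, 'cy': 252.12652136416176, 'origin': array([ 227.98770593,   21.95510865, 1672.38936115]), 'attitude': array([-2.92616313e+00,  4.23094806e-04, -1.65870611e+00])}
{'fx': 503.6194908299106, 'fy': 503.6194908299106, 'cx': 321.0142951263071, 'cy': 241.70442654372334, 'origin': array([1032.30386406,  798.5953444 ,  692.98155685]), 'attitude': array([-2.16683122, -0.02155191,  2.65178244])}
```

View pics/top0.png

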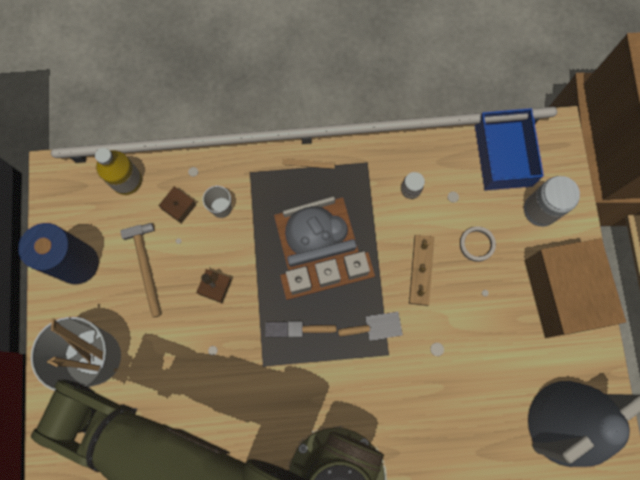

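View pics/scene0.png

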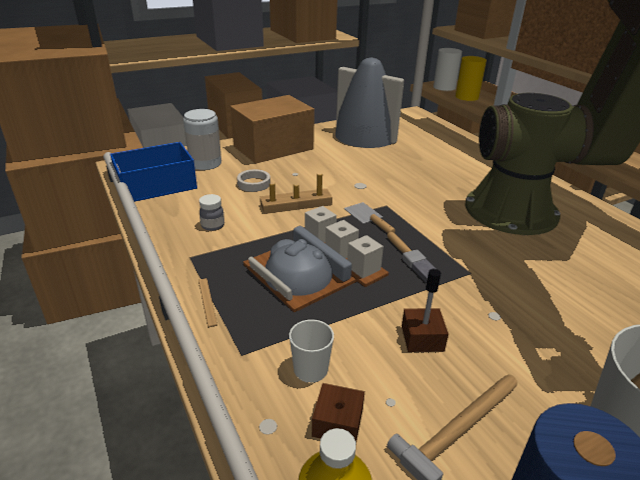

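The top view shows the three blocks at about (299,279), (328,271) and (357,264), and the rack with pins at (424,244), (422,268) and (421,291). There are two look-alike stands: (214,285), which holds the rod and is nearer the base, and (178,205), which is empty and farther away. The one with the rod fits the description. Next I'll take a close crop and measure.

```bash
python3 - <<'E'
from h import *
s=load('top0');p=s['p'][:,:,::-1]
a=cv2.resize(p[225:325,165:275],None,fx=3.6,fy=3.6,interpolation=cv2.INTER_CUBIC)
b=cv2.resize(p[225:325,270:380],None,fx=3.6,fy=3.6,interpolation=cv2.INTER_CUBIC)
cv2.imwrite('pics/crop1.png',np.hstack([a,b]))
for n,u,v,z in[('b1',299,279,74),('bm',328,271,74),('b3',357,264,74),('stand',214,285,45),('stand2',178,205,45),('rodtop',210,275,160),('p1',424,244,75),('p2',422,268,75),('p3',421,291,75),('rackA',424,237,25),('rackB',420,304,25)]:
    print(n,onplane(s,u,v,z).round(0))
P=cloud(s)
for n,u,v in[('bm',328,279),('r1',424,244),('r2',422,268),('r3',421,291),('rod',210,275)]:
    q=P[v-6:v+7,u-6:u+7].reshape(-1,3);print(n,q[q[:,2].argsort()][-3:].round(0).tolist())
E
```

```text
b1 [509.  50.  74.]
bm [524. -27.  74.]
b3 [ 536. -106.   74.]
stand [518. 278.  45.]
stand2 [749. 365.  45.]
rodtop [523. 269. 160.]
p1 [ 574. -288.   75.]
p2 [ 510. -275.   75.]
p3 [ 449. -265.   75.]
rackA [ 604. -301.   25.]
rackB [ 421. -267.   25.]
bm [[513.0, -34.0, 83.0], [228.0, 22.0, 1672.0], [228.0, 22.0, 1672.0]]
r1 [[573.0, -291.0, 77.0], [228.0, 22.0, 1672.0], [228.0, 22.0, 1672.0]]
r2 [[519.0, -289.0, 63.0], [508.0, -284.0, 66.0], [228.0, 22.0, 1672.0]]
r3 [[457.0, -274.0, 88.0], [448.0, -275.0, 93.0], [228.0, 22.0, 1672.0]]
rod [[526.0, 278.0, 163.0], [521.0, 273.0, 163.0], [521.0, 283.0, 165.0]]
```

View pics/crop1.png

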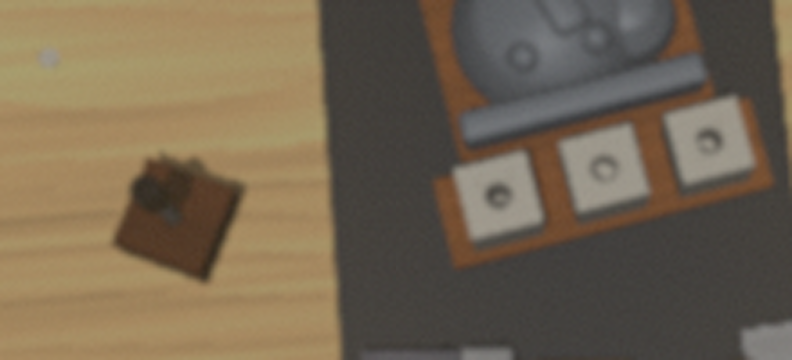

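The crop confirms the stand: the rod's grip sits at about (207,278) full-frame and the middle bore at about (327.5,271.7). By pin height, the rack holds medium at x 574, short at x 510 and long at x 449. Next I move above the rod.

Request:
{"method": "jog_arm", "body": {"plan": [0,0,0.05,0,0,0,0.03,-0.023,0.09,0,0,5,0.07,-0.054,0.09,0,0,10,0.11,-0.084,0.09,0,0,15,0.15,-0.115,0.09,0,0,20,0.19,-0.146,0.09,0,0,20,0.23,-0.176,0.09,0,0,20,0.27,-0.207,0.09,0,0,20,0.296,-0.227,0.09,0,0,20,0.296,-0.227,0.09,0,0,20,0.296,-0.227,0.09,0,0,20,0.296,-0.227,0.09,0,0,20], "claw": 0.06, "force": 30}}

```text
clock: 1.3
eef_pos: [514.9, 277.9, 270.0]
eef_rot: [3.142, -0.0, 3.081]
wrist_force: [-0.0, 0.5, -0.3]
finger_gap: 60.2
finger_force: 0.0
```

```bash
python3 - <<'E'
from h import *
print(manip.read_state()['eef_pos'],get_calibration('wrist'))
snap('wrist','w1')
E
```

```text
[514.90110655 277.94697967 269.99129784] {'fx': 365.0129609505597, 'fy': 365.0129609505597, 'cx': 318.6834896089156, 'cy': 242.67893407419174, 'origin': array([436.48154463, 282.52192137, 475.22405049]), 'attitude': array([2.86679407e+00, 5.63187933e-04, 1.51009903e+00])}
```

View pics/w1.png

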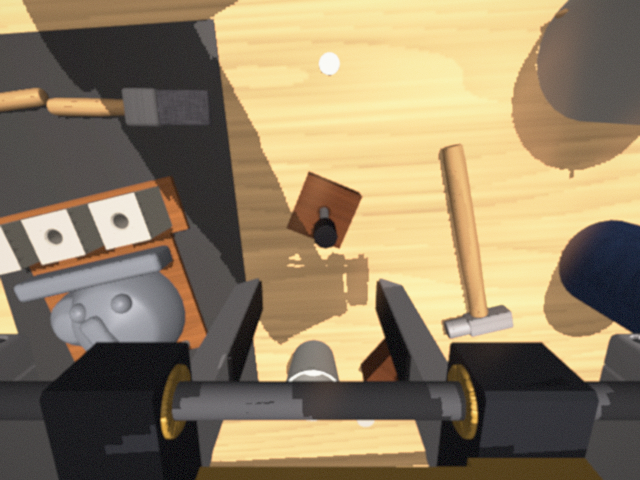

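The wrist view shows the rod's grip top at (325,236), the stand top centred at about (326,207), and the bores at (120,220) and (55,237). The middle bore is the latter. I'll get the rod position from these.

```bash
python3 - <<'E'
from h import *
s=load('w1')
print(onplane(s,325,237,160),onplane(s,326,207,45),onplane(s,55,237,74),onplane(s,120,220,74))
P=cloud(s)
m=(P[...,2]>140)&(P[...,2]<175);m[300:]=0
v,u=np.nonzero(m);print(len(u),u.min(),u.max(),v.min(),v.max(),P[m].min(0),P[m].max(0),np.median(P[m],0))
t=m&(P[...,2]>155);v,u=np.nonzero(t);print(len(u),u.min(),u.max(),v.min(),v.max());c=(u.min()+u.max()+1)/2,(v.min()+v.max()+1)/2
print(onplane(s,*c,160))
# stand top
m=(P[...,2]>40)&(P[...,2]<50)&(abs(P[...,0]-518)<60)&(abs(P[...,1]-278)<60);print(cv2.minAreaRect(P[m][:,:2].astype(np.float32)))
E
```

```text
[520.25876362 282.90592937 160.        ] [513.96820035 286.30566918  45.        ] [524.53002039 -23.56096409  74.        ] [509.47440671  54.37699875  74.        ]
2286 313 639 0 248 [343.83105899 271.98158596 140.03354086] [530.52981613 558.53412675 164.39168451] [388.2384788  532.50585545 152.6938797 ]
957 313 639 0 248
[432.28074616 412.56712494 160.        ]
((519.9630126953125, 282.88897705078125), (70.2381820678711, 70.2772445678711), 64.4099349975586)
```

Request:
{"method": "jog_arm", "body": {"plan": [0.005,0.005,-0.04,0,0,0,0.005,0.005,-0.08,0,0,0,0.005,0.005,-0.11,0,0,0,0.005,0.005,-0.13,0,0,0,0.005,0.005,-0.144,0,0,0,0.005,0.005,-0.144,0,0,0,0.005,0.005,-0.144,0,0,0]}}

```text
clock: 2.05
eef_pos: [520.8, 282.8, 127.1]
eef_rot: [3.141, 0.001, 3.08]
wrist_force: [-0.8, -0.5, 0.0]
finger_gap: 60.1
finger_force: 0.0
```

Request:
{"method": "jog_arm", "body": {"plan": [0,0,0,0,0,0,0,0,0,0,0,0,0,0,0,0,0,0,0,0,0,0,0,0,0,0,0,0,0,0,0,0,0,0,0,0,0,0,0,0,0,0,0,0,0,0,0,0], "claw": 0, "force": 30}}

```text
clock: 2.85
eef_pos: [520.7, 282.2, 126.1]
eef_rot: [3.142, 0.0, 3.08]
wrist_force: [0.4, -0.5, 1.7]
finger_gap: 20.7
finger_force: 30.0
```

Request:
{"method": "jog_arm", "body": {"plan": [0,0,0.01,0,0,0,0,0,0.025,0,0,0,0,0,0.04,0,0,0,0,0,0.07,0,0,0,0,0,0.1,0,0,0,0,-0.03,0.11,0,0,0,0,-0.07,0.11,0,0,0,0,-0.11,0.11,0,0,0,0.002,-0.15,0.11,0,0,0,0.002,-0.19,0.11,0,0,0,0.003,-0.23,0.11,0,0,0,0.003,-0.265,0.11,0,0,0,0.004,-0.29,0.11,0,0,0,0.004,-0.306,0.11,0,0,0,0.004,-0.306,0.11,0,0,0,0.004,-0.306,0.11,0,0,0,0.004,-0.306,0.11,0,0,0]}}

```text
clock: 4.55
eef_pos: [524.6, -23.0, 236.3]
eef_rot: [3.142, 0.0, 3.081]
wrist_force: [0.3, 0.3, -1.6]
finger_gap: 20.7
finger_force: 30.0
```

```bash
python3 - <<'E'
from h import *
st=manip.read_state();print(st['eef_pos'],st['wrist_force'],st['finger_gap'])
snap('wrist','w2');s=load('w2');P=cloud(s)
m=(P[...,2]>68)&(P[...,2]<80)&(abs(P[...,0]-524)<50)&(abs(P[...,1]+25)<45)
print(m.sum(),cv2.minAreaRect(P[m][:,:2].astype(np.float32)),np.median(P[m],0))
p=s['p'][:,:,::-1];cv2.imwrite('pics/c2.png',cv2.resize(p[120:320,220:440],None,fx=3,fy=3,interpolation=cv2.INTER_CUBIC)[:600])
E
```

```text
[524.63212871 -23.00972028 236.29371364] [ 0.33819766  0.33685763 -1.60790691] 20.719691592243468
2329 ((524.29150390625, -25.414100646972656), (54.30656433105469, 54.226905822753906), 9.790556907653809) [519.98651678 -26.80857126  74.3540103 ]
```

View pics/c2.png

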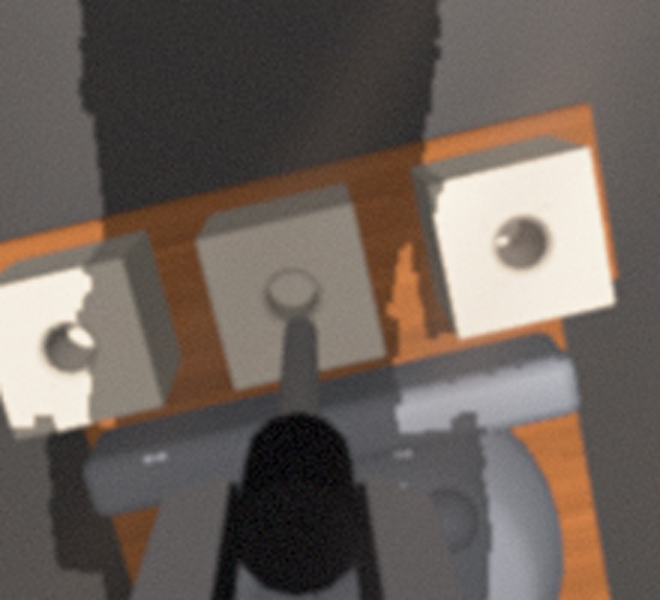

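The middle bore is at crop (291,294), which is full-frame (317,218), and the rod's foot is at about crop (300,323). The block's fitted square is 54.3 x 54.2 mm, matching the real size.

```bash
python3 - <<'E'
from h import *
s=load('w2');print(onplane(s,317,218,74),onplane(s,320,228,120))
E
```

```text
[523.30288057 -25.00704675  74.        ] [523.01268983 -22.04318106 120.        ]
```

Request:
{"method": "jog_arm", "body": {"plan": [-0.0005,-0.0025,0,0,0,0,-0.0005,-0.0025,-0.01,0,0,0,-0.0005,-0.0025,-0.02,0,0,0,-0.0005,-0.0025,-0.03,0,0,0,-0.0005,-0.0025,-0.04,0,0,0,-0.0005,-0.0025,-0.04,0,0,0,-0.0005,-0.0025,-0.042,0,0,0,-0.0005,-0.0025,-0.044,0,0,0,-0.0005,-0.0025,-0.046,0,0,0,-0.0005,-0.0025,-0.048,0,0,0,-0.0005,-0.0025,-0.05,0,0,0,-0.0005,-0.0025,-0.052,0,0,0,-0.0005,-0.0025,-0.054,0,0,0,-0.0005,-0.0025,-0.056,0,0,0,-0.0005,-0.0025,-0.058,0,0,0,-0.0005,-0.0025,-0.06,0,0,0], "force": 8}}

```text
clock: 6.2
eef_pos: [524.1, -26.3, 175.9]
eef_rot: [-3.142, -0.0, 3.08]
wrist_force: [-0.3, 0.2, -1.2]
finger_gap: 21.7
finger_force: 8.0
```

Request:
{"method": "jog_arm", "body": {"plan": [0,0,-0.002,0,0,0,0,0,-0.004,0,0,0,0,0,-0.006,0,0,0,0,0,-0.008,0,0,0,0,0,-0.01,0,0,0,0,0,-0.011,0,0,0,0,0,-0.012,0,0,0,0,0,-0.013,0,0,0,0,0,-0.014,0,0,0,0,0,-0.015,0,0,0,0,0,-0.016,0,0,0]}}

```text
clock: 7.3
eef_pos: [525.2, -26.4, 161.6]
eef_rot: [-3.141, 0.003, 3.08]
wrist_force: [-0.1, -0.6, 13.8]
finger_gap: 21.9
finger_force: 8.0
```

The foot met the bottom at z ≈ 45.5 mm, so the depth is 28 mm and the pin needed is the 53 mm one (short). I'll hold briefly, then lift.

Request:
{"method": "jog_arm", "body": {"plan": [0,0,0,0,0,0,0,0,0,0,0,0,0,0,0.0005,0,0,0,0,0,0.0005,0,0,0]}}

```text
clock: 7.7
eef_pos: [524.8, -26.3, 161.7]
eef_rot: [-3.141, 0.002, 3.08]
wrist_force: [-0.0, 0.3, 6.8]
finger_gap: 21.6
finger_force: 8.0
```

Request:
{"method": "jog_arm", "body": {"plan": [0,0,0.001,0,0,0,0,0,0.001,0,0,0,0,0,0.001,0,0,0], "force": 30}}

```text
clock: 8.0
eef_pos: [524.3, -26.3, 161.8]
eef_rot: [-3.142, 0.001, 3.08]
wrist_force: [0.5, -0.6, 4.2]
finger_gap: 20.7
finger_force: 30.0
```

Request:
{"method": "jog_arm", "body": {"plan": [0,0,0.01,0,0,0,0,0,0.025,0,0,0,0,0,0.045,0,0,0,0,0,0.075,0,0,0,0,0.03,0.075,0,0,0,0,0.07,0.075,0,0,0,-0.001,0.11,0.075,0,0,0,-0.002,0.15,0.075,0,0,0,-0.002,0.19,0.075,0,0,0,-0.003,0.23,0.075,0,0,0,-0.003,0.27,0.065,0,0,0,-0.0035,0.295,0.055,0,0,0,-0.0035,0.3085,0.045,0,0,0,-0.0035,0.3085,0.03,0,0,0,-0.0035,0.3085,0.02,0,0,0,-0.0035,0.3085,0.015,0,0,0,-0.0035,0.3085,0.015,0,0,0,-0.0035,0.3085,0.015,0,0,0]}}

```text
clock: 9.8
eef_pos: [521.0, 281.9, 177.2]
eef_rot: [3.141, 0.001, 3.079]
wrist_force: [-0.0, -0.9, -1.1]
finger_gap: 20.7
finger_force: 30.0
```

Request:
{"method": "jog_arm", "body": {"plan": [0,0,-0.008,0,0,0,0,0,-0.014,0,0,0,0,0,-0.017,0,0,0,0,0,-0.02,0,0,0,0,0,-0.023,0,0,0,0,0,-0.026,0,0,0,0,0,-0.026,0,0,0], "force": 15}}

```text
clock: 10.5
eef_pos: [520.5, 282.2, 150.1]
eef_rot: [-3.141, -0.0, 3.08]
wrist_force: [-0.3, -0.4, -1.1]
finger_gap: 21.4
finger_force: 15.0
```

In the hole without contact. Lowering on.

Request:
{"method": "jog_arm", "body": {"plan": [0,0,-0.003,0,0,0,0,0,-0.006,0,0,0,0,0,-0.009,0,0,0,0,0,-0.012,0,0,0,0,0,-0.015,0,0,0,0,0,-0.018,0,0,0,0,0,-0.02,0,0,0,0,0,-0.022,0,0,0,0,0,-0.0235,0,0,0,0,0,-0.0245,0,0,0,0,0,-0.0245,0,0,0]}}

```text
clock: 11.6
eef_pos: [520.7, 282.2, 126.0]
eef_rot: [3.142, 0.0, 3.08]
wrist_force: [0.7, 0.5, -0.7]
finger_gap: 21.1
finger_force: 15.0
```

Request:
{"method": "jog_arm", "body": {"plan": [0,0,0,0,0,0,0,0,0,0,0,0,0,0,0,0,0,0,0,0,0,0,0,0,0,0,0,0,0,0,0,0,0,0,0,0], "claw": 0.06}}

```text
clock: 12.2
eef_pos: [520.6, 282.2, 126.0]
eef_rot: [-3.142, -0.0, 3.08]
wrist_force: [0.4, -0.7, -0.3]
finger_gap: 59.6
finger_force: 0.0
```

Request:
{"method": "jog_arm", "body": {"plan": [0,0,0.03,0,0,0,0,0,0.06,0,0,0,0,0,0.1,0,0,0,0,-0.04,0.114,0,0,0,0,-0.08,0.114,0,0,0,0,-0.125,0.114,0,0,0,0,-0.17,0.114,0,0,0,0,-0.215,0.114,0,0,0,0,-0.26,0.114,0,0,0,0,-0.305,0.114,0,0,0,0,-0.35,0.114,0,0,0,0,-0.395,0.114,0,0,0,0,-0.44,0.114,0,0,0,0,-0.485,0.114,0,0,0,0,-0.53,0.114,0,0,0,-0.009,-0.556,0.114,0,0,0,-0.009,-0.556,0.114,0,0,0,-0.009,-0.556,0.114,0,0,0,-0.009,-0.556,0.114,0,0,0,-0.009,-0.556,0.114,0,0,0]}}

```text
clock: 14.2
eef_pos: [512.0, -272.7, 240.3]
eef_rot: [-3.142, 0.0, 3.081]
wrist_force: [-0.1, -0.5, 0.7]
finger_gap: 59.9
finger_force: 0.0
```

```bash
python3 - <<'E'
from h import *
print(manip.read_state()['eef_pos']);snap('wrist','w3')
E
```

```text
[ 512.01645734 -272.74040504  240.27668778]
```

View pics/w3.png

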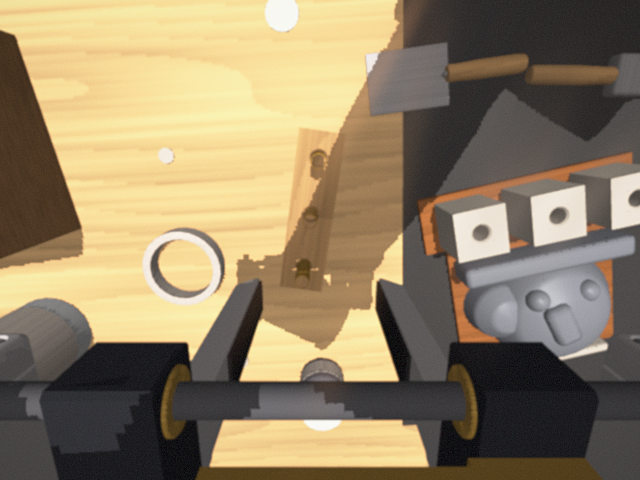

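The wrist view shows pins at about (318,156), (310,214) and (303,270), in rows from near to far. I'll confirm their heights and positions in a crop and with depth.

```bash
python3 - <<'E'
from h import *
s=load('w3');P=cloud(s)
for c,(a,b) in{'near':(145,172),'mid':(200,228),'far':(255,285)}.items():
    q=P[a:b,295:332].reshape(-1,3);q=q[(q[:,2]>35)&(q[:,2]<110)];h=np.percentile(q[:,2],75);t=q[abs(q[:,2]-h)<6]
    print(c,len(q),h.round(1),t.mean(0).round(1),t.min(0).round(1),t.max(0).round(1))
m=(P[...,2]>20)&(P[...,2]<30)&(abs(P[...,0]-510)<110)&(abs(P[...,1]+278)<50);print(cv2.minAreaRect(P[m][:,:2].astype(np.float32)))
p=s['p'][:,:,::-1];cv2.imwrite('pics/c3.png',cv2.resize(p[140:300,270:350],None,fx=3.7,fy=3.7,interpolation=cv2.INTER_CUBIC))
E
```

```text
near 65 87.0 [ 452.5 -270.4   86.6] [ 445.6 -277.9   83.1] [ 460.8 -262.6   88.6]
mid 94 62.2 [ 513.4 -282.8   61.6] [ 508.7 -290.4   56.2] [ 523.5 -276.1   64.7]
far 192 69.0 [ 574.7 -295.4   69.8] [ 572.5 -303.4   63.1] [ 583.8 -288.7   74.8]
((516.7792358398438, -283.2232666015625), (52.10097122192383, 190.3056640625), 78.52950286865234)
```

View pics/c3.png

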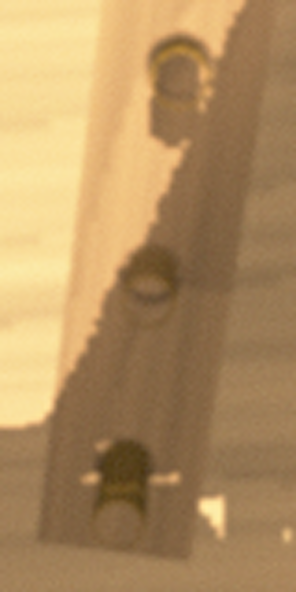

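The middle pin (crop (150,270)) is 62 mm high, which makes it the short one. The long pin is near (87 mm) and the medium one far (75 mm). The rack's fitted rectangle is 190.3 x 52.1 mm, centred at (516.8,-283.2). Next I grasp the middle pin.

Request:
{"method": "jog_arm", "body": {"plan": [0.005,-0.0105,-0.03,0,0,0,0.005,-0.0105,-0.07,0,0,0,0.005,-0.0105,-0.11,0,0,0,0.005,-0.0105,-0.14,0,0,0,0.005,-0.0105,-0.165,0,0,0,0.005,-0.0105,-0.185,0,0,0,0.005,-0.0105,-0.198,0,0,0,0.005,-0.0105,-0.198,0,0,0,0.005,-0.0105,-0.198,0,0,0]}}

```text
clock: 15.15
eef_pos: [517.1, -284.3, 42.9]
eef_rot: [-3.141, 0.001, 3.08]
wrist_force: [0.7, -0.6, 0.7]
finger_gap: 59.6
finger_force: 0.0
```

Request:
{"method": "jog_arm", "body": {"plan": [0,0,0,0,0,0,0,0,0,0,0,0,0,0,0,0,0,0,0,0,0,0,0,0,0,0,0,0,0,0,0,0,0,0,0,0,0,0,0,0,0,0,0,0,0,0,0,0], "claw": 0, "force": 25}}

```text
clock: 15.95
eef_pos: [516.6, -284.3, 42.0]
eef_rot: [3.142, -0.0, 3.08]
wrist_force: [-0.7, -0.2, 0.4]
finger_gap: 0.7
finger_force: 0.0
```

The gripper closed on nothing, so I'll look before moving.

```bash
python3 - <<'E'
from h import *
snap('wrist','w4');snap('scene','s4')
a=cv2.imread('pics/w4.png');b=cv2.imread('pics/s4.png')
cv2.imwrite('pics/c4.png',np.hstack([cv2.resize(a[100:440,170:470],(400,453)),cv2.resize(b[140:240,230:350],(400,333)).copy() if 0 else cv2.copyMakeBorder(cv2.resize(b[140:240,230:350],(400,333)),0,120,0,0,0)]))
E
```

```text
(no output)
```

View pics/c4.png

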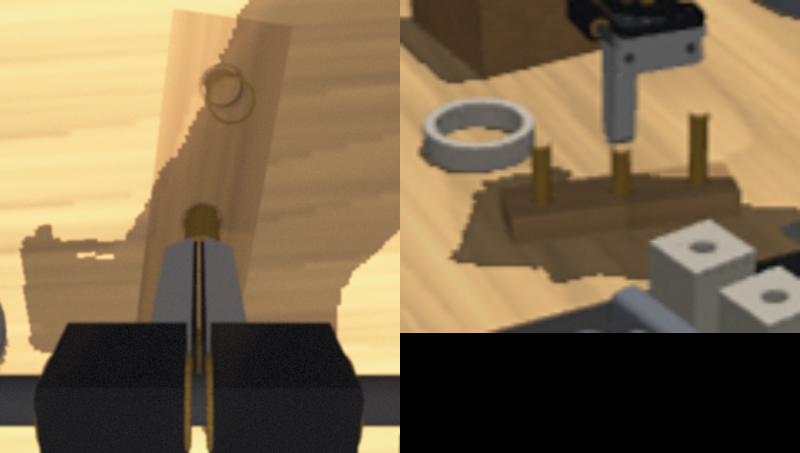

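```bash
python3 - <<'E'
from h import *
def proj(s,p):
    fx,fy,cx,cy=s['k'];q=s['A'].T@(np.array(p)-s['o']);return (fx*q[0]/q[2]+cx).round(1),(fy*q[1]/q[2]+cy).round(1),q[2].round(0)
for n in('s4','w4'):
    s=load(n)
    for p in [(517,-284,42),(517,-284,63),(501,-281,42),(513,-283,63),(517,-283,25),(452,-270,87),(576,-295,75)]: print(n,p,proj(s,p))
s=load('s4');d=s['d'];print(d[170:200,296].round(0))
s=load('w4');P=cloud(s)
for v in range(250,330,8): print(v,s['d'][v,322],P[v,322].round(0))
E
```

```text
s4 (517, -284, 42) (np.float64(295.5), np.float64(191.7), np.float64(1356.0))
s4 (517, -284, 63) (np.float64(295.5), np.float64(184.7), np.float64(1344.0))
s4 (501, -281, 42) (np.float64(301.4), np.float64(190.9), np.float64(1360.0))
s4 (513, -283, 63) (np.float64(297.0), np.float64(184.6), np.float64(1345.0))
s4 (517, -283, 25) (np.float64(295.7), np.float64(197.4), np.float64(1365.0))
s4 (452, -270, 87) (np.float64(319.6), np.float64(174.0), np.float64(1347.0))
s4 (576, -295, 75) (np.float64(273.3), np.float64(183.4), np.float64(1322.0))
w4 (517, -284, 42) (np.float64(319.6), np.float64(276.5), np.float64(219.0))
w4 (517, -284, 63) (np.float64(319.7), np.float64(290.4), np.float64(199.0))
w4 (501, -281, 42) (np.float64(323.1), np.float64(250.7), np.float64(215.0))
w4 (513, -283, 63) (np.float64(321.1), np.float64(283.4), np.float64(198.0))
w4 (517, -283, 25) (np.float64(321.1), np.float64(266.9), np.float64(235.0))
w4 (452, -270, 87) (np.float64(343.0), np.float64(171.5), np.float64(158.0))
w4 (576, -295, 75) (np.float64(306.5), np.float64(398.0), np.float64(203.0))
[1308. 1310. 1311. 1309. 1319. 1314. 1318. 1321. 1319. 1322. 1321. 1330.
 1336. 1482. 1475. 1342. 1336. 1337. 1342. 1340. 1345. 1349. 1345. 1352.
 1356. 1354. 1349. 1357. 1353. 1351.]
250 231.97704 [ 506. -282.   25.]
258 227.58623 [ 509. -282.   31.]
266 213.84639 [ 509. -282.   45.]
274 201.10815 [ 509. -282.   58.]
282 190.01636 [ 509. -282.   70.]
290 179.59706 [ 509. -282.   81.]
298 172.21759 [ 510. -283.   89.]
306 162.87708 [ 510. -283.   98.]
314 154.20322 [ 509. -283.  107.]
322 149.15314 [ 510. -283.  112.]
```

```bash
python3 - <<'E'
from h import *
for n in('w1','w2','w3','w4'):
    s=load(n);P=cloud(s)
    print(n,'camz',s['o'][2])
    for u in ((245,255,385,395) if n!='w2' else (280,290,345,355)):
        for v in (270,280,290,300): print(u,v,P[v,u].round(0),end=' ')
        print()
E
```

```text
w1 camz 475.22405048824464
245 270 [603. 170.  -0.] 245 280 [617. 169.   2.] 245 290 [504. 243. 311.] 245 300 [503. 245. 325.] 
255 270 [604. 184.   0.] 255 280 [504. 245. 299.] 255 290 [505. 247. 309.] 255 300 [508. 248. 316.] 
385 270 [615. 363.  -0.] 385 280 [508. 312. 299.] 385 290 [508. 310. 312.] 385 300 [510. 309. 319.] 
395 270 [616. 377.  -1.] 395 280 [630. 377.   1.] 395 290 [508. 315. 312.] 395 300 [508. 313. 323.] 
w2 camz 441.4772816295811
280 270 [585. -71.  54.] 280 280 [596. -71.  56.] 280 290 [514. -41. 279.] 280 300 [514. -40. 291.] 
290 270 [585. -59.  55.] 290 280 [515. -38. 265.] 290 290 [515. -37. 278.] 290 300 [515. -36. 290.] 
345 270 [589.   2.  54.] 345 280 [517.  -9. 265.] 345 290 [516. -10. 279.] 345 300 [516. -11. 290.] 
355 270 [592.  14.  48.] 355 280 [600.  13.  58.] 355 290 [517.  -5. 279.] 355 300 [517.  -6. 290.] 
w3 camz 445.4514558834061
245 270 [ 590. -374.    0.] 245 280 [ 604. -375.    1.] 245 290 [ 501. -308.  282.] 245 300 [ 501. -306.  293.] 
255 270 [ 590. -360.    2.] 255 280 [ 501. -305.  270.] 255 290 [ 503. -304.  279.] 255 300 [ 504. -303.  287.] 
385 270 [ 601. -192.   -1.] 385 280 [ 505. -238.  270.] 385 290 [ 505. -241.  283.] 385 300 [ 507. -242.  290.] 
395 270 [ 601. -180.    2.] 395 280 [ 616. -180.   -0.] 395 290 [ 505. -236.  282.] 395 300 [ 505. -238.  294.] 
w4 camz 247.23772757167168
245 270 [ 524. -338.    1.] 245 280 [ 533. -339.   -1.] 245 290 [ 540. -340.    1.] 245 300 [ 548. -341.   -0.] 
255 270 [ 525. -331.    1.] 255 280 [ 533. -332.    0.] 255 290 [ 541. -333.    1.] 255 300 [ 548. -333.    1.] 
385 270 [ 531. -238.    1.] 385 280 [ 539. -238.    0.] 385 290 [ 546. -238.    0.] 385 300 [ 555. -238.   -1.] 
395 270 [ 532. -230.   -0.] 395 280 [ 539. -231.    0.] 395 290 [ 547. -230.   -1.] 395 300 [ 555. -231.    0.]
```

The depth readings in several images show the real fingertips about 25 mm above the reported TCP z. That explains both the miss over the pin top and the rod being held near its upper end. I'll allow for it by opening, going 23 mm lower and gripping.

Request:
{"method": "jog_arm", "body": {"plan": [0,0,0,0,0,0,0,0,0,0,0,0,0,0,0,0,0,0,0,0,0,0,0,0,0,0,0,0,0,0,0,0,0,0,0,0,0,0,-0.01,0,0,0,0,0,-0.018,0,0,0,0,0,-0.023,0,0,0,0,0,-0.023,0,0,0], "claw": 0.06}}

```text
clock: 17.05
eef_pos: [516.1, -283.9, 17.8]
eef_rot: [3.141, -0.002, 3.08]
wrist_force: [0.6, -0.6, -0.7]
finger_gap: 60.2
finger_force: 0.0
```

Request:
{"method": "jog_arm", "body": {"plan": [0,0,0,0,0,0,0,0,0,0,0,0,0,0,0,0,0,0,0,0,0,0,0,0,0,0,0,0,0,0,0,0,0,0,0,0,0,0,0,0,0,0,0,0,0,0,0,0], "claw": 0, "force": 25}}

```text
clock: 17.85
eef_pos: [516.6, -284.3, 19.1]
eef_rot: [-3.141, 0.0, 3.08]
wrist_force: [-0.6, -1.2, 0.8]
finger_gap: 15.1
finger_force: 24.9
```

Request:
{"method": "jog_arm", "body": {"plan": [0,0,0.01,0,0,0,0,0,0.03,0,0,0,0,0,0.06,0,0,0,0,0,0.09,0,0,0,0,0,0.105,0,0,0,0,0.03,0.105,0,0,0,0,0.07,0.105,0,0,0,0,0.11,0.105,0,0,0,0,0.15,0.105,0,0,0,0.003,0.19,0.105,0,0,0,0.005,0.22,0.105,0,0,0,0.007,0.245,0.105,0,0,0,0.007,0.259,0.105,0,0,0,0.007,0.259,0.105,0,0,0,0.007,0.259,0.105,0,0,0,0.007,0.259,0.105,0,0,0]}}

```text
clock: 19.45
eef_pos: [523.6, -26.3, 124.1]
eef_rot: [-3.141, 0.0, 3.079]
wrist_force: [-0.6, 0.6, -1.6]
finger_gap: 15.5
finger_force: 24.9
```

```bash
python3 - <<'E'
from h import *
st=manip.read_state();print(st['eef_pos'],st['wrist_force'],st['finger_gap'])
snap('wrist','w5');s=load('w5');P=cloud(s)
m=(P[...,2]>70)&(P[...,2]<78)&(abs(P[...,0]-524)<45)&(abs(P[...,1]+25)<40)
print(m.sum(),cv2.minAreaRect(P[m][:,:2].astype(np.float32)))
print(onplane(s,317,218,74))
m=(P[...,2]>108)&(P[...,2]<143)&(abs(P[...,0]-524)<25)&(abs(P[...,1]+25)<14);v,u=np.nonzero(m);print(len(u),u.min(),u.max(),v.min(),v.max(),np.median(P[m],0))
for r in range(v.min(),v.max(),4):
    c=u[v==r]
    if len(c): print(r,c.min(),c.max(),P[r,(c.min()+c.max())//2].round(1),P[r,c.min():c.max()+1,1].mean().round(1))
p=s['p'][:,:,::-1];cv2.imwrite('pics/c5.png',cv2.resize(p[150:330,220:420],None,fx=3,fy=3,interpolation=cv2.INTER_CUBIC))
E
```

```text
[523.62453209 -26.34658912 124.11341727] [-0.56713299  0.63132525 -1.62527191] 15.546151620315309
4006 ((524.3734130859375, -25.278987884521484), (54.31541442871094, 54.08916091918945), 9.748522758483887)
[498.71237238 -26.29796052  74.        ]
374 305 333 261 286 [517.1746658  -25.38383046 132.00000079]
261 321 322 [515.9 -24.7 119.4] -24.4
265 311 329 [516.2 -25.4 125.7] -25.4
269 309 332 [516.4 -25.4 132.1] -25.2
273 307 332 [516.  -26.  139.4] -25.8
277 307 332 [516.3 -26.  144.7] -25.8
281 306 333 [516.4 -26.  150.4] -25.8
285 305 333 [516.3 -26.  156.2] -26.1
```

View pics/c5.png

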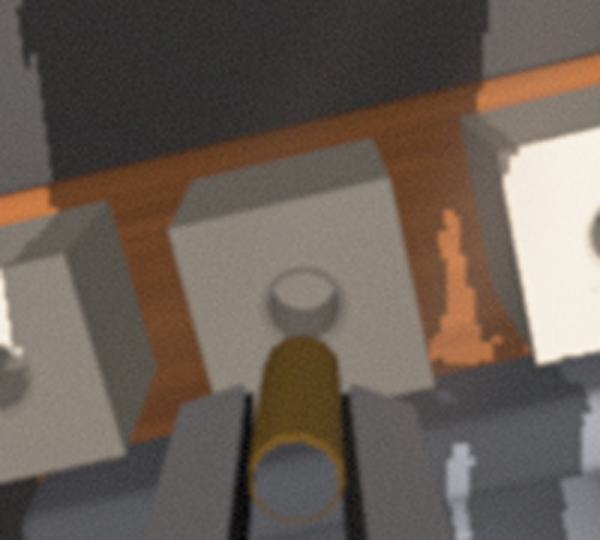

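The pin hangs upright with its axis at about (524.2,-25.7), and the bore's block centre is (524.4,-25.3). In the crop the bore is at (303,300) and the pin foot at about (303,345). They line up to within 0.5 mm, so I'll lower gently with a light grip.

Request:
{"method": "jog_arm", "body": {"plan": [0,0.0005,-0.01,0,0,0,0,0.0005,-0.02,0,0,0,0,0.0005,-0.03,0,0,0,0,0.0005,-0.035,0,0,0,0,0.0005,-0.037,0,0,0,0,0.0005,-0.038,0,0,0,0,0.0005,-0.039,0,0,0,0,0.0005,-0.04,0,0,0,0,0.0005,-0.041,0,0,0,0,0.0005,-0.042,0,0,0,0,0.0005,-0.043,0,0,0,0,0.0005,-0.044,0,0,0,0,0.0005,-0.044,0,0,0], "force": 8}}

```text
clock: 20.8
eef_pos: [523.6, -24.8, 79.9]
eef_rot: [-3.142, -0.0, 3.08]
wrist_force: [0.0, -0.2, -0.8]
finger_gap: 15.8
finger_force: 8.0
```

Request:
{"method": "jog_arm", "body": {"plan": [0,0,-0.001,0,0,0,0,0,-0.002,0,0,0,0,0,-0.0035,0,0,0,0,0,-0.005,0,0,0,0,0,-0.0065,0,0,0,0,0,-0.008,0,0,0,0,0,-0.0095,0,0,0,0,0,-0.011,0,0,0,0,0,-0.0125,0,0,0,0,0,-0.014,0,0,0,0,0,-0.0155,0,0,0,0,0,-0.017,0,0,0,0,0,-0.0185,0,0,0,0,0,-0.0195,0,0,0,0,0,-0.0205,0,0,0]}}

```text
clock: 22.3
eef_pos: [523.6, -24.8, 59.5]
eef_rot: [-3.142, 0.0, 3.08]
wrist_force: [0.7, -0.5, -1.0]
finger_gap: 15.6
finger_force: 8.0
```

Foot at about 50.5, no jam. On to the bottom.

Request:
{"method": "jog_arm", "body": {"plan": [0,0,-0.001,0,0,0,0,0,-0.002,0,0,0,0,0,-0.003,0,0,0,0,0,-0.0035,0,0,0,0,0,-0.004,0,0,0,0,0,-0.0045,0,0,0,0,0,-0.0045,0,0,0]}}

```text
clock: 23.0
eef_pos: [523.7, -24.8, 55.1]
eef_rot: [-3.142, 0.0, 3.08]
wrist_force: [-0.1, -0.9, -1.0]
finger_gap: 15.4
finger_force: 8.0
```

Request:
{"method": "jog_arm", "body": {"plan": [0,0,-0.0005,0,0,0,0,0,-0.001,0,0,0,0,0,-0.0015,0,0,0,0,0,-0.0015,0,0,0]}}

```text
clock: 23.4
eef_pos: [524.5, -24.8, 54.7]
eef_rot: [3.142, 0.002, 3.08]
wrist_force: [-1.5, 1.2, 10.8]
finger_gap: 15.5
finger_force: 8.0
```

On the bottom (foot ≈ 45.7). I'll relieve the force, open and rise.

Request:
{"method": "jog_arm", "body": {"plan": [0,0,0.001,0,0,0,0,0,0.001,0,0,0]}}

```text
clock: 23.6
eef_pos: [523.9, -24.8, 54.8]
eef_rot: [-3.142, 0.001, 3.08]
wrist_force: [0.8, 0.5, 3.9]
finger_gap: 15.3
finger_force: 8.0
```

Request:
{"method": "jog_arm", "body": {"plan": [0,0,0,0,0,0,0,0,0,0,0,0,0,0,0,0,0,0,0,0,0,0,0,0,0,0,0,0,0,0,0,0,0.01,0,0,0,0,0,0.03,0,0,0,0,0,0.06,0,0,0,0,0,0.1,0,0,0,0,0,0.14,0,0,0,0,0,0.14,0,0,0,0,0,0.14,0,0,0], "claw": 0.05}}

```text
clock: 24.8
eef_pos: [523.8, -24.8, 195.3]
eef_rot: [-3.142, 0.002, 3.08]
wrist_force: [0.1, 0.7, -1.2]
finger_gap: 50.0
finger_force: 0.0
```

```bash
python3 - <<'E'
from h import *
snap('wrist','w6');snap('scene','s6');s=load('w6');P=cloud(s)
m=(P[...,2]>85)&(P[...,2]<110)&(abs(P[...,0]-524)<20)&(abs(P[...,1]+25)<20);q=P[m];print(len(q),q.min(0),q.max(0),np.median(q,0))
b=cv2.imread('pics/s6.png');a=cv2.imread('pics/w6.png')
cv2.imwrite('pics/c6.png',np.hstack([cv2.resize(b[160:360,240:460],(440,400)),cv2.resize(a[150:350,230:410],(360,400))]))
E
```

```text
115 [515.83764106 -32.75839218  85.63336418] [531.56258899 -17.66114692 100.29926858] [518.13017297 -24.44341151  97.29737839]
```

View pics/c6.png

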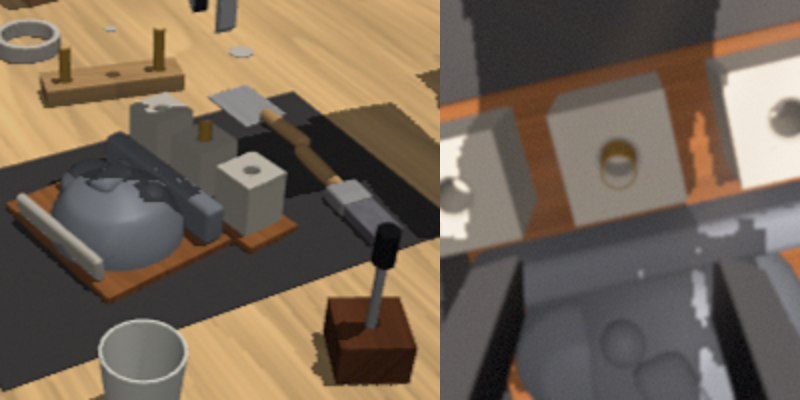

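The pin stands in the middle block at right crop (618,165), with its top at about 99–100 mm, so it is 25 mm proud. The rod is back in its stand at (380,280), and the two other pins are in the rack. Handing in.

```bash
python3 -c "
from cell import manip
print(manip.sign_off())"
```

```text
the job is handed in; nothing more can be done
None
```

I've handed in the job, and no score came back: the middle bore measured 28 mm deep, the short 53 mm pin rests on its bottom about 25 mm proud, the rod is back in its stand, and the other two pins are still in the rack.

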